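# Sort soft from firm anti-vibration feet

## Robot

A 7-joint arm with a two-finger parallel gripper is mounted at the origin on the work surface. World frame = base frame: x ahead of the robot, y to its left, z up, the work surface at z = 0. Lengths are in m, angles in rad, forces in N, time in s.
With the tool pointing down it reaches from about 0.4 to 0.85 m from the base axis. Payload 10.4 kg.
Tool frame: the origin (TCP) lies on the mounting face of the last link; the fingertips stand r.tips_ahead ahead of it and the grasp point (between the pads) lies 164 mm ahead of it (r.tips_ahead is the distance from the TCP to the fingertips, in m); z points along the fingers, y is the line along which they close (so a half turn about z gives the same grasp; the last joint's range is limited). The gripper opens to 87 mm and grips with 3 to 60 N. Pads are 19 mm wide; open, the fingers measure 117 mm over their backs; the gripper's body (75 mm by 190 mm) begins 51 mm behind the grasp point.
Start: joints at [-1.153, 0.332, -0.065, 1.46, 0.022, 1.35, -0.088], TCP at [0.267, 0.565, 0.405] pointing down, gripper open.
Joint ranges: [-2.6, 2.6], [-0.5, 2.12], [-1.47, 1.34], [0.16, 2.42], [-1.27, 4.41], [0.06, 2.06], [-2.6, 2.6]. Speed limits (rad/s): [2.22, 2.22, 2.79, 2.79, 3.14, 3.14, 3.14].

## Interface

Orientations are given as a unit quaternion [x, y, z, w].
In Python, from bench import telemetry, imaging, job, r gives the robot as it stands.
- The arm moves only by the tool move_arm, never from a script. Its argument "steps" is a list of rows, each an object of numbers: "dx", "dy", "dz": the shift along the tool's x, y, z in cm; "spin": the turn about the tool's z in rad. In form: [{"dx": .., "dy": .., "dz": .., "spin": ..}, ...]. A call has 1 to 12 rows; each row shifts and turns the commanded pose from where the row before left it, along the tool's axes as they then stand; what a row does not reach is not made up. A row lasts 1/10 s, in which the tool goes at most 50 mm and 8.59 degrees, less where a joint would pass 70% of its speed; a pose out of reach is approached as far as the arm can. A call with a gripper value outside its range is refused whole. "claw" is the finger opening in cm, from 0 to 8.7, set as the call begins (left out, the last holds). The fingers move at their own pace and stop on an object; "squeeze" is the grip in N (left out, the last holds). Time passes only in rows, so rows that do not move let the fingers close. It gives the time, the measured TCP pose, the force, the opening and the grip force at its end, in the units of the state.
- telemetry.read_state(): the state, without advancing time (a new reading comes with each control period).
- imaging.camera(name): name is "scene" or "top"; returns a dict with "img" (384x512x3 uint8, red, green, blue), "camera_matrix" (3x3 intrinsics, pixels), "R" (3x3) and "t" (3): a world point X has camera coordinates R X + t. Camera axes: x right, y down, z forward; pixel columns grow to the right and rows downward; lengths in m; the calibration is good to about 2 mm. A picture is of the moment at which its call begins. There is no depth.
- job.close_job(): hands the job in; it is judged then, once.
The state is a dict: "time": time; "joint_positions": joint angles; "joint_vel": joint speeds; "joint_torque": joint torques, N m; "ee_pos": TCP position; "eef_rot": TCP orientation; "ft_force": force on the tool from outside, world axes, zero at the start; "torque": the same for the moment, N m; "width": finger opening in m; "grip_force": force on a finger pad.
Only numpy, scipy, OpenCV 4.12 (cv2) and the standard library are available. Lean on these libraries where they do the work, as an engineer would, in place of code of your own. Each camera call takes 0.05 s, during which the arm holds its last target. There are 200 camera calls.

## Task

These three equipment feet look alike, but the rubber of some may have gone soft. Squeeze each across its two steel plates to feel it, and stand any soft ones in the red tray and any firm ones in the blue tray, setting them down gently, upright and flat on the tray floor. Leave everything else on the bench where it is.

Things in the scene. Friction and masses are not known exactly. Their poses are not given: they have to be found in the camera images.
- foot_a: rubber block between two upright steel plates (each 100x6x56 mm); 100 long (own x), 56 wide over the plates (own y), 56 mm tall, 0.23-0.32 kg; origin: centre of underside. Squeezed along y: a FIRM one gives 2.5 mm at 20 N (8 N/mm); a SOFT one sinks 14 mm to a 42 mm stop at 10 N. Only its +y plate moves. All look alike; any, all or none may be soft (foot_a_grade, hidden: >0 firm, <0 soft)
- foot_b: rubber block between two upright steel plates (each 100x6x56 mm); 100 long (own x), 56 wide over the plates (own y), 56 mm tall, 0.23-0.32 kg; origin: centre of underside. Squeezed along y: a FIRM one gives 2.5 mm at 20 N (8 N/mm); a SOFT one sinks 14 mm to a 42 mm stop at 10 N. Only its +y plate moves. All look alike; any, all or none may be soft (foot_b_grade, hidden: >0 firm, <0 soft)
- foot_c: rubber block between two upright steel plates (each 100x6x56 mm); 100 long (own x), 56 wide over the plates (own y), 56 mm tall, 0.23-0.32 kg; origin: centre of underside. Squeezed along y: a FIRM one gives 2.5 mm at 20 N (8 N/mm); a SOFT one sinks 14 mm to a 42 mm stop at 10 N. Only its +y plate moves. All look alike; any, all or none may be soft (foot_c_grade, hidden: >0 firm, <0 soft)
- red_tray: Red tray fixed to the bench, own x along its length, roughly along world x: 310 x 140 mm outside, walls 4 mm thick, 28 mm high. Origin: centre of the underside; inner floor 4 mm higher. The trays differ only in colour and may swap sides. Room for all three feet side by side, each lying across the tray, 97 mm apart. For SOFT feet
- blue_tray: Blue tray fixed to the bench, own x along its length, roughly along world x: 310 x 140 mm outside, walls 4 mm thick, 28 mm high. Origin: centre of the underside; inner floor 4 mm higher. The trays differ only in colour and may swap sides. Room for all three feet side by side, each lying across the tray, 97 mm apart. For FIRM feet
- multimeter: orange multimeter, 160 x 80 x 45 mm, lying flat. Loose bystander, to be left alone; origin: centre of its underside
- solder_reel: solder reel with green flanges, 60 mm diameter, 45 mm tall, standing. Loose bystander, to be left alone; origin: centre of its underside
- wire_reel: reel of red wire with black flanges, 80 mm diameter, 60 mm tall, standing. Loose bystander, to be left alone; origin: centre of its underside
- cup: white empty paper-thin cup, 76 mm diameter, 90 mm tall. Loose bystander, to be left alone; origin: centre of its underside
- screwdriver: screwdriver with yellow handle, 190 mm long along its x, lying. Loose bystander, to be left alone; origin: on the tool
- tip_cleaner: black pot with brass wool for soldering tips, 72 mm diameter, 60 mm tall. Loose bystander, to be left alone; origin: centre of its underside
Mind the look-alikes: they are no part of the job. Leave any orange look-alike of the foot_a alone.

How it is judged:
On the way:
1. a foot is squeezed between the fingers ((contact force between the fingers and foot_a above 5 N or contact force between the fingers and foot_b above 5 N or contact force between the fingers and foot_c above 5 N)), for 0.2 s.
At the end, for the whole second after the job is handed in: Each soft foot (hidden grade below 0) stands in the red tray, each firm one (above 0) in the blue: origin at least 30 mm inside the tray's outer short edges and 25 mm inside its long ones, under 10 mm above its underside, tilted under 0.15 rad, released, at rest (((value of joint foot_a_grade below 0 m and x of foot_a in the frame of red_tray between -0.125 and 0.125 m and y of foot_a in the frame of red_tray between -0.045 and 0.045 m and z of foot_a in the frame of red_tray below 0.01 m and angle between foot_a's own z axis and vertical below 0.15 rad and linear speed of foot_a below 0.02 m/s) or (value of joint foot_a_grade above 0 m and x of foot_a in the frame of blue_tray between -0.125 and 0.125 m and y of foot_a in the frame of blue_tray between -0.045 and 0.045 m and z of foot_a in the frame of blue_tray below 0.01 m and angle between foot_a's own z axis and vertical below 0.15 rad and linear speed of foot_a below 0.02 m/s)) and ((value of joint foot_b_grade below 0 m and x of foot_b in the frame of red_tray between -0.125 and 0.125 m and y of foot_b in the frame of red_tray between -0.045 and 0.045 m and z of foot_b in the frame of red_tray below 0.01 m and angle between foot_b's own z axis and vertical below 0.15 rad and linear speed of foot_b below 0.02 m/s) or (value of joint foot_b_grade above 0 m and x of foot_b in the frame of blue_tray between -0.125 and 0.125 m and y of foot_b in the frame of blue_tray between -0.045 and 0.045 m and z of foot_b in the frame of blue_tray below 0.01 m and angle between foot_b's own z axis and vertical below 0.15 rad and linear speed of foot_b below 0.02 m/s)) and ((value of joint foot_c_grade below 0 m and x of foot_c in the frame of red_tray between -0.125 and 0.125 m and y of foot_c in the frame of red_tray between -0.045 and 0.045 m and z of foot_c in the frame of red_tray below 0.01 m and angle between foot_c's own z axis and vertical below 0.15 rad and linear speed of foot_c below 0.02 m/s) or (value of joint foot_c_grade above 0 m and x of foot_c in the frame of blue_tray between -0.125 and 0.125 m and y of foot_c in the frame of blue_tray between -0.045 and 0.045 m and z of foot_c in the frame of blue_tray below 0.01 m and angle between foot_c's own z axis and vertical below 0.15 rad and linear speed of foot_c below 0.02 m/s))); the robot touches nothing.
It fails at once if a bystander (multimeter, reel, cup, screwdriver, tip cleaner) is moved by more than 30 mm (distance of any of multimeter, solder_reel, wire_reel, cup, screwdriver, tip_cleaner from where it was at the start of the episode above 0.03 m).
It fails at once if a foot is dropped from more than about 30 mm, thrown or knocked flying (faster than 0.75 m/s out of the fingers) ((contact force between the fingers and foot_a below 0.05 N and linear speed of foot_a above 0.75 m/s) or (contact force between the fingers and foot_b below 0.05 N and linear speed of foot_b above 0.75 m/s) or (contact force between the fingers and foot_c below 0.05 N and linear speed of foot_c above 0.75 m/s)).
It also fails if it takes over 72 s, if anything falls off the work surface, if the arm or the gripper's body presses on something with over 40 N, if the wrist force passes 120 N, or if a joint passes its speed limit or range.

## Working session

There is one attempt and no reset: what is moved stays moved. The work goes in short steps, Python scripts to look and compute and a tool call to move; the robot and the scene stay as the last step left them, time stands still between calls to the robot, and variables do not carry over. Pictures are saved under pics/ and viewed, at most 10 in all, crops included, and the job is handed in when it is done.

Besides the shell and the picture viewer there is one more tool, called after "Request:" by a JSON object that holds its "method" and its "body". move_arm: Moves the arm, as the interface text tells. Its arguments: {"type":"object","properties":{"steps":{"type":"array","items":{"type":"object","properties":{"dx":{"type":"number"},"dy":{"type":"number"},"dz":{"type":"number"},"spin":{"type":"number"}}}},"claw":{"type":"number"},"squeeze":{"type":"number"}},"required":["steps"]}

```bash
mkdir -p pics
python3 - <<'E'
from bench import telemetry, imaging, r
import cv2, pickle
s=telemetry.read_state(); print(s, r.tips_ahead)
d={}
for n in("scene","top"):
    c=imaging.camera(n); d[n]=c; cv2.imwrite(f"pics/{n}0.png",c["img"][:,:,::-1]); print(n,c["camera_matrix"],c["R"],c["t"])
pickle.dump(d,open("d0.pkl","wb"))
E
```

```text
{'time': 0.0, 'joint_positions': array([-1.15260329,  0.3328628 , -0.06471034,  1.46093224,  0.02159092,
        1.34989814, -0.0884624 ]), 'joint_vel': array([ 0.00063519, -0.0009473 , -0.00141381, -0.0009567 , -0.00098872,
       -0.00039076,  0.00047974]), 'joint_torque': array([ 5.96255140e-04, -6.23265839e+01,  2.46035610e-02, -3.89875031e+01,
       -6.14480604e-02,  3.98570183e-02,  1.42642257e-04]), 'ee_pos': array([0.26659398, 0.56514845, 0.40396378]), 'eef_rot': array([ 2.18584226e-01,  9.75817833e-01, -6.90990100e-04, -1.27677054e-04]), 'ft_force': array([-0.64609365,  0.29474189, -0.78424544]), 'torque': array([-0.06224009,  0.01821513, -0.02160405]), 'grip_force': 0.0, 'width': 0.08681832514617174} 0.1822
scene [[425.82542806   0.         262.79527189]
 [  0.         425.82542806 196.94593806]
 [  0.           0.           1.        ]] [[ 0.23017537  0.97299566  0.01728422]
 [ 0.80232942 -0.17969088 -0.56919127]
 [-0.55071481  0.14488145 -0.82202345]] [-0.06357071 -0.45815642  1.61546799]
top [[472.83944851   0.         257.34553482]
 [  0.         472.83944851 194.25797821]
 [  0.           0.           1.        ]] [[-2.06792622e-03 -9.99904375e-01  1.36734812e-02]
 [-9.88434814e-01 -2.95261486e-05 -1.51646355e-01]
 [ 1.51632258e-01 -1.38289384e-02 -9.88340234e-01]] [-0.08671213  0.53886211  1.55062455]
```

View pics/top0.png

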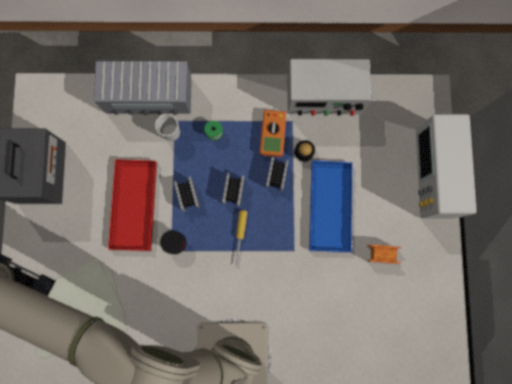

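View pics/scene0.png

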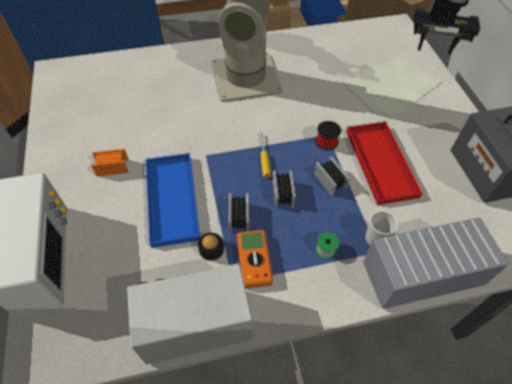

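The top view shows feet at about (187,194), (233,189) and (277,173). The red tray is at (133,204), the blue at (331,206), the orange look-alike at (384,254), and the screwdriver at (240,235). Next I'll measure positions.

```bash
cat > h.py <<'E'
import numpy as np, cv2
def ray(c,uv,z):
    uv=np.atleast_2d(np.array(uv,float)); K,R,t=c["camera_matrix"],np.array(c["R"]),np.array(c["t"])
    d=np.c_[uv,np.ones(len(uv))]@np.linalg.inv(K).T@R; o=-R.T@t
    return (o+d*((z-o[2])/d[:,2])[:,None])[:,:2]
def rect(c,mask,z):
    cs,_=cv2.findContours(mask.astype(np.uint8),cv2.RETR_EXTERNAL,cv2.CHAIN_APPROX_NONE)
    out=[]
    for k in cs:
        if cv2.contourArea(k)<40: continue
        p=ray(c,k[:,0],z); (cx,cy),(w,h),a=cv2.minAreaRect((p*1000).astype(np.float32))
        if w<h: w,h,a=h,w,a+90
        out.append((round(cx),round(cy),round(w),round(h),round((a+90)%180-90,1),k[:,0].mean(0).round().tolist()))
    return out
E
python3 - <<'E'
from h import *; import pickle
c=pickle.load(open("d0.pkl","rb"))["top"]; im=c["img"]; hsv=cv2.cvtColor(im,cv2.COLOR_RGB2HSV)
H,S,V=[hsv[:,:,i].astype(int) for i in range(3)]
roi=np.zeros(H.shape,bool); roi[110:255,100:360]=1
print("red",rect(c,roi&((H<6)|(H>174))&(S>150)&(V>70),.028))
print("blue",rect(c,roi&(H>100)&(H<125)&(S>190)&(V>100),.028))
m=roi.copy(); m[:,:172]=0; m[:,296:]=0
print("dark",rect(c,m&(V<45),.056)); print("plate",rect(c,m&(S<90)&(V>70),.056))
x,y,w,h=165,150,140,70
cv2.imwrite("pics/crop1.png",cv2.resize(im[y:y+h,x:x+w,::-1],None,fx=5.5,fy=5.5,interpolation=cv2.INTER_CUBIC))
E
```

```text
red [(508, 334, 303, 140, -1.8, [132.0, 205.0])]
blue []
dark [(380, 173, 69, 39, 1.4, [177.0, 242.0]), (537, 151, 79, 33, 16.1, [186.0, 194.0]), (552, -5, 81, 34, -8.9, [233.0, 189.0]), (605, -152, 85, 34, -11.5, [277.0, 174.0])]
plate [(545, 125, 113, 18, 17.3, [194.0, 192.0]), (550, -31, 107, 16, -8.1, [241.0, 190.0]), (559, 20, 110, 18, -7.9, [225.0, 188.0]), (602, -178, 112, 13, -10.7, [284.0, 175.0]), (613, -127, 112, 16, -10.7, [269.0, 172.0]), (407, -90, 520, 259, -50.1, [257.0, 230.0]), (755, -183, 148, 69, 0.1, [289.0, 126.0]), (628, 44, 407, 311, 1.4, [193.0, 152.0])]
```

View pics/crop1.png

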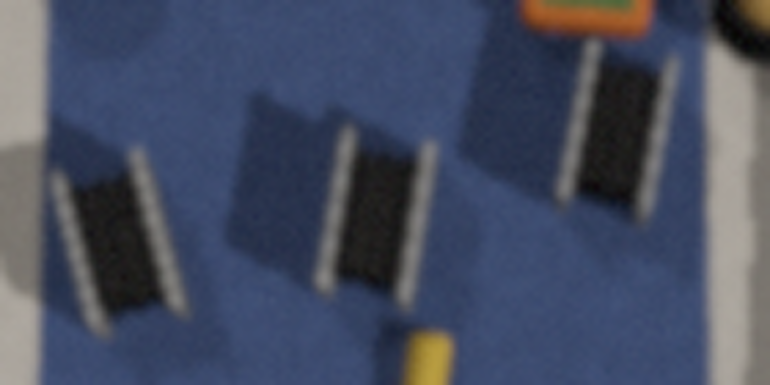

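```bash
cat > p.py <<'E'
import sys, numpy as np
from bench import telemetry
from scipy.spatial.transform import Rotation as R
def plan(x,y,z,psi):
    s=telemetry.read_state(); M=R.from_quat(s["eef_rot"]).as_matrix(); p=s["ee_pos"]
    cur=np.degrees(np.arctan2(M[1,0],M[0,0])); d=(psi-cur+90)%360-90
    if d>180: d-=360
    a=np.radians(psi); X=np.array([np.cos(a),np.sin(a),0]); Y=np.array([np.sin(a),-np.cos(a),0])
    D=np.array([x,y,z])-p
    print("t",round(s["time"],2),"p",p.round(4),"psi",round(cur,1),"q7",s["joint_positions"][6].round(2),"w",round(s["width"],4),"g",round(s["grip_force"],1))
    print("spin",round(-np.radians(d),3),"then dx dy dz cm",round(100*D@X,2),round(100*D@Y,2),round(-100*D[2],2))
if len(sys.argv)>1: plan(*map(float,sys.argv[1:]))
E
python3 p.py .538 .150 .28 197
python3 - <<'E'
from h import *; import pickle
c=pickle.load(open("d0.pkl","rb"))["top"]; im=c["img"]; hsv=cv2.cvtColor(im,cv2.COLOR_RGB2HSV)
H,S,V=[hsv[:,:,i].astype(int) for i in range(3)]
print(hsv[205,331],hsv[205,312],hsv[160,331])
m=np.zeros(H.shape,bool); m[150:260,302:362]=1
print("blue",rect(c,m&(H>100)&(H<125)&(S>130)&(V>50),.028))
E
```

```text
t 0.1 p [0.2666 0.5652 0.4041] psi 154.7 q7 -0.09 w 0.087 g 0.0
spin -0.737 then dx dy dz cm -13.82 -47.64 12.41
[108 184 157] [108 199 132] [114  31 116]
blue [(503, -336, 304, 136, -2.6, [331.0, 206.0])]
```

Request:
{"method": "move_arm", "body": {"steps": [{"spin": -0.147},{"spin": -0.147},{"spin": -0.147},{"spin": -0.147},{"spin": -0.147}], "claw": 8.7}}

```text
$.steps[0]: bad value
```

Request:
{"method": "move_arm", "body": {"steps": [{"dx": -1.15,"dy": -4,"dz": 0.5},{"dx": -1.15,"dy": -4,"dz": 0.5},{"dx": -1.15,"dy": -4,"dz": 0.5},{"dx": -1.15,"dy": -4,"dz": 0.5},{"dx": -1.15,"dy": -4,"dz": 0.5},{"dx": -1.15,"dy": -4,"dz": 1},{"dx": -1.15,"dy": -4,"dz": 1},{"dx": -1.15,"dy": -4,"dz": 1},{"dx": -1.15,"dy": -4,"dz": 1},{"dx": -1.15,"dy": -4,"dz": 1},{"dx": -1.15,"dy": -4,"dz": 1},{"dx": -1.15,"dy": -3.6,"dz": 1}]}}

```text
$.steps[0]: bad value
```

```bash
python3 p.py .538 .150 .204 197
python3 - <<'E'
from bench import imaging
import cv2
a=imaging.camera("scene")["img"]
cv2.imwrite("pics/s1.png",cv2.resize(a[80:280,180:440,::-1],None,fx=3,fy=3))
E
```

```text
t 0.1 p [0.2666 0.5652 0.4041] psi 154.7 q7 -0.09 w 0.087 g 0.0
spin -0.737 then dx dy dz cm -13.82 -47.64 20.01
```

View pics/s1.png

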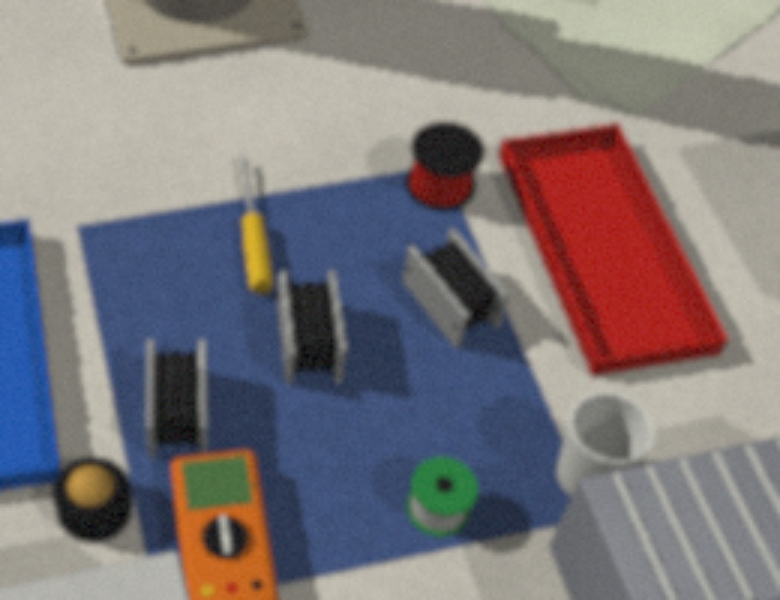

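The arm hasn't moved: both calls were refused, because every row needs all four fields. The picture shows the scene unchanged, with foot A at crop (455,285).

Request:
{"method": "move_arm", "body": {"steps": [{"dx": 0,"dy": 0,"dz": 0,"spin": -0.147},{"dx": 0,"dy": 0,"dz": 0,"spin": -0.147},{"dx": 0,"dy": 0,"dz": 0,"spin": -0.147},{"dx": 0,"dy": 0,"dz": 0,"spin": -0.147},{"dx": 0,"dy": 0,"dz": 0,"spin": -0.147}], "claw": 8.7}}

```text
time: 0.65
ee_pos: [0.2666, 0.5652, 0.4044]
eef_rot: [-0.15, 0.989, -0.0, -0.0]
ft_force: [0.0, 0.6, 0.0]
width: 0.0869
grip_force: 0.0
```

```bash
python3 p.py .538 .150 .28 197
```

```text
t 0.65 p [0.2666 0.5652 0.4044] psi -162.8 q7 0.63 w 0.0869 g 0.0
spin 0.004 then dx dy dz cm -13.81 -47.64 12.44
```

Request:
{"method": "move_arm", "body": {"steps": [{"dx": -1.15,"dy": -4,"dz": 0.5,"spin": 0},{"dx": -1.15,"dy": -4,"dz": 0.5,"spin": 0},{"dx": -1.15,"dy": -4,"dz": 1,"spin": 0},{"dx": -1.15,"dy": -4,"dz": 1,"spin": 0},{"dx": -1.15,"dy": -4,"dz": 1,"spin": 0},{"dx": -1.15,"dy": -4,"dz": 1,"spin": 0},{"dx": -1.15,"dy": -4,"dz": 1,"spin": 0},{"dx": -1.15,"dy": -4,"dz": 1,"spin": 0},{"dx": -1.15,"dy": -4,"dz": 1,"spin": 0},{"dx": -1.15,"dy": -4,"dz": 1,"spin": 0},{"dx": -1.15,"dy": -4,"dz": 1,"spin": 0},{"dx": -1.15,"dy": -3.6,"dz": 1,"spin": 0}]}}

```text
time: 1.85
ee_pos: [0.5375, 0.1477, 0.2943]
eef_rot: [-0.146, 0.989, -0.0, 0.0]
ft_force: [0.5, 0.9, -0.1]
width: 0.0872
grip_force: 0.0
```

```bash
python3 p.py .538 .150 .204 197
```

```text
t 1.85 p [0.5375 0.1477 0.2943] psi -163.2 q7 1.55 w 0.0872 g 0.0
spin -0.003 then dx dy dz cm -0.12 0.2 9.03
```

Request:
{"method": "move_arm", "body": {"steps": [{"dx": -0.1,"dy": 0.2,"dz": 2.5,"spin": 0},{"dx": 0,"dy": 0,"dz": 2.5,"spin": 0},{"dx": 0,"dy": 0,"dz": 2,"spin": 0},{"dx": 0,"dy": 0,"dz": 1,"spin": 0},{"dx": 0,"dy": 0,"dz": 1,"spin": 0},{"dx": 0,"dy": 0,"dz": 0,"spin": 0}]}}

```text
time: 2.45
ee_pos: [0.5368, 0.1519, 0.2039]
eef_rot: [-0.147, 0.989, -0.0, -0.001]
ft_force: [-0.5, -0.5, 0.2]
width: 0.0872
grip_force: 0.0
```

Request:
{"method": "move_arm", "body": {"steps": [{"dx": 0,"dy": 0,"dz": 0,"spin": 0},{"dx": 0,"dy": 0,"dz": 0,"spin": 0},{"dx": 0,"dy": 0,"dz": 0,"spin": 0},{"dx": 0,"dy": 0,"dz": 0,"spin": 0},{"dx": 0,"dy": 0,"dz": 0,"spin": 0},{"dx": 0,"dy": 0,"dz": 0,"spin": 0},{"dx": 0,"dy": 0,"dz": 0,"spin": 0},{"dx": 0,"dy": 0,"dz": 0,"spin": 0},{"dx": 0,"dy": 0,"dz": 0,"spin": 0},{"dx": 0,"dy": 0,"dz": 0,"spin": 0}], "claw": 0, "squeeze": 20}}

```text
time: 3.45
ee_pos: [0.5372, 0.1523, 0.2051]
eef_rot: [-0.147, 0.989, 0.0, 0.0]
ft_force: [-2.0, 1.9, 5.6]
width: 0.0531
grip_force: 20.0
```

```bash
python3 p.py .508 .334 .28 88.2
```

```text
t 3.45 p [0.5372 0.1523 0.2051] psi -163.1 q7 1.56 w 0.0531 g 20.0
spin 1.897 then dx dy dz cm 18.07 -3.49 -7.49
```

Request:
{"method": "move_arm", "body": {"steps": [{"dx": 0,"dy": 0,"dz": -1.5,"spin": 0},{"dx": 0,"dy": 0,"dz": -3,"spin": 0},{"dx": 0,"dy": 0,"dz": -4,"spin": 0},{"dx": 0,"dy": 0,"dz": -3,"spin": 0.13},{"dx": 0,"dy": 0,"dz": 0,"spin": 0.13},{"dx": 0,"dy": 0,"dz": 0,"spin": 0.13},{"dx": 0,"dy": 0,"dz": 0,"spin": 0.13},{"dx": 0,"dy": 0,"dz": 0,"spin": 0.13},{"dx": 0,"dy": 0,"dz": 0,"spin": 0.13},{"dx": 0,"dy": 0,"dz": 0,"spin": 0.13},{"dx": 0,"dy": 0,"dz": 0,"spin": 0.13},{"dx": 0,"dy": 0,"dz": 0,"spin": 0.13}], "squeeze": 25}}

```text
time: 4.65
ee_pos: [0.5369, 0.1514, 0.3201]
eef_rot: [0.427, 0.904, -0.0, -0.0]
ft_force: [0.2, -0.6, -3.1]
width: 0.0522
grip_force: 25.0
```

```bash
python3 p.py .600 -.34 .32 87.4
```

```text
t 4.65 p [0.5369 0.1514 0.3201] psi 129.5 q7 0.39 w 0.0522 g 25.0
spin 0.735 then dx dy dz cm -48.81 8.53 0.01
```

Request:
{"method": "move_arm", "body": {"steps": [{"dx": 0,"dy": 0,"dz": 0,"spin": 0.147},{"dx": 0,"dy": 0,"dz": 0,"spin": 0.147},{"dx": 0,"dy": 0,"dz": 0,"spin": 0.147},{"dx": 0,"dy": 0,"dz": 0,"spin": 0.147},{"dx": 0,"dy": 0,"dz": 0,"spin": 0.147},{"dx": -2,"dy": 0.5,"dz": 0,"spin": 0},{"dx": -4,"dy": 1,"dz": 0,"spin": 0},{"dx": -4,"dy": 1,"dz": 0,"spin": 0},{"dx": -4,"dy": 1,"dz": 0,"spin": 0},{"dx": -4,"dy": 1,"dz": 0,"spin": 0},{"dx": -4,"dy": 1,"dz": 0,"spin": 0},{"dx": -4,"dy": 1,"dz": 0,"spin": 0}]}}

```text
time: 5.85
ee_pos: [0.5915, -0.1123, 0.3203]
eef_rot: [0.721, 0.693, -0.0, -0.0]
ft_force: [0.6, 0.7, -1.9]
width: 0.052
grip_force: 25.0
```

Request:
{"method": "move_arm", "body": {"steps": [{"dx": -4,"dy": 0.5,"dz": 0,"spin": 0},{"dx": -4,"dy": 0.5,"dz": 0,"spin": 0},{"dx": -4,"dy": 0.5,"dz": 0,"spin": 0},{"dx": -4,"dy": 0.5,"dz": 0,"spin": 0},{"dx": -4,"dy": 0,"dz": 0,"spin": 0},{"dx": -2,"dy": 0,"dz": 0,"spin": 0},{"dx": 0,"dy": 0,"dz": 0,"spin": 0}]}}

```text
time: 6.55
ee_pos: [0.6007, -0.3355, 0.3199]
eef_rot: [0.723, 0.691, -0.001, 0.0]
ft_force: [-0.1, -0.3, -3.4]
width: 0.0523
grip_force: 25.0
```

```bash
python3 p.py .600 -.34 .21 87.4;  python3 - <<'E'
from bench import imaging
import cv2,numpy as np
a=imaging.camera("scene")["img"][60:300,60:360];b=imaging.camera("top")["img"][60:300,160:460]
cv2.imwrite("pics/s2.png",cv2.resize(np.hstack([a,b])[:,:,::-1],None,fx=1.33,fy=1.33))
E
```

```text
t 6.55 p [ 0.6007 -0.3355  0.3199] psi 87.4 q7 0.59 w 0.0523 g 25.0
spin -0.0 then dx dy dz cm -0.46 -0.05 10.99
```

View pics/s2.png

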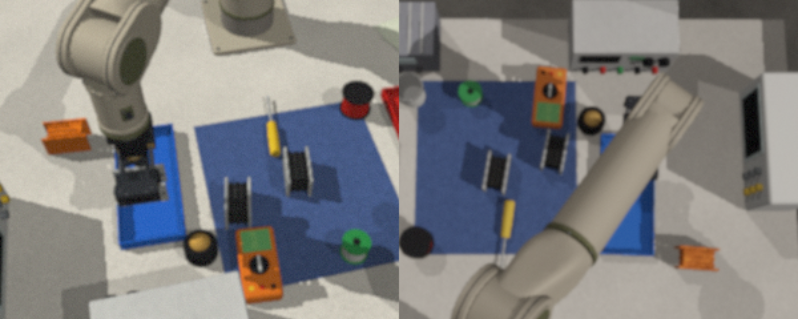

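Request:
{"method": "move_arm", "body": {"steps": [{"dx": -0.4,"dy": -0.4,"dz": 2,"spin": 0},{"dx": 0,"dy": 0,"dz": 3,"spin": 0},{"dx": 0,"dy": 0,"dz": 2.5,"spin": 0},{"dx": 0,"dy": 0,"dz": 1.5,"spin": 0},{"dx": 0,"dy": 0,"dz": 1,"spin": 0},{"dx": 0,"dy": 0,"dz": 0.5,"spin": 0},{"dx": 0,"dy": 0,"dz": 0.3,"spin": 0},{"dx": 0,"dy": 0,"dz": 0,"spin": 0}]}}

```text
time: 7.45
ee_pos: [0.5989, -0.335, 0.2123]
eef_rot: [0.721, 0.693, 0.0, 0.0]
ft_force: [-0.4, -0.2, -4.0]
width: 0.052
grip_force: 25.0
```

Request:
{"method": "move_arm", "body": {"steps": [{"dx": 0,"dy": -0.2,"dz": 0.15,"spin": 0},{"dx": 0,"dy": 0,"dz": 0.15,"spin": 0},{"dx": 0,"dy": 0,"dz": 0,"spin": 0}]}}

```text
time: 7.75
ee_pos: [0.5967, -0.3351, 0.2093]
eef_rot: [0.721, 0.693, 0.0, 0.0]
ft_force: [-0.8, -1.3, -0.5]
width: 0.0524
grip_force: 25.0
```

Request:
{"method": "move_arm", "body": {"steps": [{"dx": 0,"dy": 0,"dz": 0,"spin": 0},{"dx": 0,"dy": 0,"dz": 0,"spin": 0},{"dx": 0,"dy": 0,"dz": 0,"spin": 0},{"dx": 0,"dy": 0,"dz": 0,"spin": 0},{"dx": 0,"dy": 0,"dz": -1,"spin": 0},{"dx": 0,"dy": 0,"dz": -2,"spin": 0},{"dx": 0,"dy": 0,"dz": -4,"spin": 0},{"dx": 0,"dy": 0,"dz": -3,"spin": 0},{"dx": 0,"dy": 0,"dz": 0,"spin": 0}], "claw": 6.6}}

```text
time: 8.65
ee_pos: [0.5975, -0.3359, 0.3147]
eef_rot: [0.721, 0.693, 0.002, 0.004]
ft_force: [-0.4, -0.3, 0.3]
width: 0.0661
grip_force: 0.0
```

```bash
python3 p.py .6075 -.152 .28 169.1
```

```text
t 8.65 p [ 0.5975 -0.3359  0.3147] psi 87.7 q7 0.61 w 0.0661 g 0.0
spin -1.421 then dx dy dz cm 2.5 18.25 3.47
```

Request:
{"method": "move_arm", "body": {"steps": [{"dx": 0,"dy": 0,"dz": 0,"spin": -0.142},{"dx": 0,"dy": 0,"dz": 0,"spin": -0.142},{"dx": 0,"dy": 0,"dz": 0,"spin": -0.142},{"dx": 0,"dy": 0,"dz": 0,"spin": -0.142},{"dx": 0,"dy": 0,"dz": 0,"spin": -0.142},{"dx": 0,"dy": 0,"dz": 0,"spin": -0.142},{"dx": 0,"dy": 0,"dz": 0,"spin": -0.142},{"dx": 0,"dy": 0,"dz": 0,"spin": -0.142},{"dx": 0,"dy": 0,"dz": 0,"spin": -0.142},{"dx": 0,"dy": 0,"dz": 0,"spin": -0.142}], "claw": 8.7}}

```text
time: 9.65
ee_pos: [0.5966, -0.3348, 0.3086]
eef_rot: [0.092, 0.996, 0.0, -0.0]
ft_force: [0.5, -0.1, -0.6]
width: 0.0873
grip_force: 0.0
```

Request:
{"method": "move_arm", "body": {"steps": [{"dx": 0.5,"dy": 3.65,"dz": 0.5,"spin": 0},{"dx": 0.5,"dy": 3.65,"dz": 0.5,"spin": 0},{"dx": 0.5,"dy": 3.65,"dz": 0.5,"spin": 0},{"dx": 0.5,"dy": 3.65,"dz": 0.5,"spin": 0},{"dx": 0.5,"dy": 3.65,"dz": 0.5,"spin": 0},{"dx": 0,"dy": 0,"dz": 0,"spin": 0}]}}

```text
time: 10.25
ee_pos: [0.6075, -0.1442, 0.2828]
eef_rot: [0.091, 0.996, 0.002, -0.001]
ft_force: [-0.9, 0.4, -0.2]
width: 0.0869
grip_force: 0.0
```

```bash
python3 p.py .6075 -.152 .204 169.1
```

```text
t 10.25 p [ 0.6075 -0.1442  0.2828] psi 169.5 q7 1.62 w 0.0869 g 0.0
spin 0.007 then dx dy dz cm -0.15 -0.76 7.88
```

Request:
{"method": "move_arm", "body": {"steps": [{"dx": 0,"dy": 0,"dz": 2,"spin": 0},{"dx": 0,"dy": 0,"dz": 0,"spin": 0}]}}

```text
time: 10.45
ee_pos: [0.6059, -0.1508, 0.2617]
eef_rot: [0.095, 0.995, 0.0, -0.002]
ft_force: [-0.5, -0.2, -0.5]
width: 0.087
grip_force: 0.0
```

```bash
python3 p.py .6075 -.152 .204 169.1
```

```text
t 10.45 p [ 0.6059 -0.1508  0.2617] psi 169.1 q7 1.63 w 0.087 g 0.0
spin -0.0 then dx dy dz cm -0.18 -0.09 5.77
```

Request:
{"method": "move_arm", "body": {"steps": [{"dx": -0.1,"dy": -0.1,"dz": 2,"spin": 0},{"dx": 0,"dy": 0,"dz": 2,"spin": 0},{"dx": 0,"dy": 0,"dz": 1,"spin": 0},{"dx": 0,"dy": 0,"dz": 0.7,"spin": 0},{"dx": 0,"dy": 0,"dz": 0,"spin": 0}]}}

```text
time: 10.95
ee_pos: [0.6074, -0.1522, 0.2064]
eef_rot: [0.095, 0.995, 0.0, -0.0]
ft_force: [0.7, 0.3, 0.4]
width: 0.087
grip_force: 0.0
```

Request:
{"method": "move_arm", "body": {"steps": [{"dx": 0,"dy": 0,"dz": 0,"spin": 0},{"dx": 0,"dy": 0,"dz": 0,"spin": 0},{"dx": 0,"dy": 0,"dz": 0,"spin": 0},{"dx": 0,"dy": 0,"dz": 0,"spin": 0},{"dx": 0,"dy": 0,"dz": 0,"spin": 0},{"dx": 0,"dy": 0,"dz": 0,"spin": 0},{"dx": 0,"dy": 0,"dz": 0,"spin": 0},{"dx": 0,"dy": 0,"dz": 0,"spin": 0},{"dx": 0,"dy": 0,"dz": 0,"spin": 0},{"dx": 0,"dy": 0,"dz": 0,"spin": 0}], "claw": 0, "squeeze": 20}}

```text
time: 11.95
ee_pos: [0.6078, -0.1517, 0.207]
eef_rot: [0.095, 0.995, 0.0, 0.0]
ft_force: [-1.7, 3.1, 6.0]
width: 0.0529
grip_force: 20.0
```

```bash
python3 p.py .499 -.336 .32 87.4; python3 p.py .605 .331 .32 88.2
```

```text
t 11.95 p [ 0.6078 -0.1517  0.207 ] psi 169.1 q7 1.64 w 0.0529 g 20.0
spin 1.426 then dx dy dz cm -18.9 -10.03 -11.3
t 11.95 p [ 0.6078 -0.1517  0.207 ] psi 169.1 q7 1.64 w 0.0529 g 20.0
spin 1.412 then dx dy dz cm 48.24 -1.8 -11.3
```

Foot C is firm too (52.9 mm at 20 N), so it goes in the blue tray's middle slot.

Request:
{"method": "move_arm", "body": {"steps": [{"dx": 0,"dy": 0,"dz": -1.5,"spin": 0},{"dx": 0,"dy": 0,"dz": -3,"spin": 0},{"dx": 0,"dy": 0,"dz": -4,"spin": 0.142},{"dx": 0,"dy": 0,"dz": -2.8,"spin": 0.142},{"dx": 0,"dy": 0,"dz": 0,"spin": 0.142},{"dx": 0,"dy": 0,"dz": 0,"spin": 0.142},{"dx": 0,"dy": 0,"dz": 0,"spin": 0.142},{"dx": 0,"dy": 0,"dz": 0,"spin": 0.142},{"dx": 0,"dy": 0,"dz": 0,"spin": 0.142},{"dx": 0,"dy": 0,"dz": 0,"spin": 0.142},{"dx": 0,"dy": 0,"dz": 0,"spin": 0.142},{"dx": 0,"dy": 0,"dz": 0,"spin": 0.142}], "squeeze": 25}}

```text
time: 13.15
ee_pos: [0.6072, -0.1526, 0.32]
eef_rot: [0.723, 0.69, -0.0, -0.0]
ft_force: [0.2, -0.4, -2.3]
width: 0.0521
grip_force: 25.0
```

Request:
{"method": "move_arm", "body": {"steps": [{"dx": -2,"dy": -1,"dz": 0,"spin": 0},{"dx": -4,"dy": -2,"dz": 0,"spin": 0},{"dx": -4,"dy": -2,"dz": 0,"spin": 0},{"dx": -4,"dy": -2,"dz": 0,"spin": 0},{"dx": -3,"dy": -2,"dz": 0,"spin": 0},{"dx": -1.9,"dy": -1,"dz": 0,"spin": 0},{"dx": 0,"dy": 0,"dz": 0,"spin": 0},{"dx": 0,"dy": 0,"dz": 0,"spin": 0}]}}

```text
time: 13.95
ee_pos: [0.4997, -0.3372, 0.32]
eef_rot: [0.722, 0.692, 0.0, -0.0]
ft_force: [-0.6, -0.5, -2.4]
width: 0.0523
grip_force: 25.0
```

```bash
python3 p.py .499 -.336 .211 87.4
```

```text
t 13.95 p [ 0.4997 -0.3372  0.32  ] psi 87.6 q7 0.64 w 0.0523 g 25.0
spin 0.004 then dx dy dz cm 0.12 -0.07 10.9
```

Request:
{"method": "move_arm", "body": {"steps": [{"dx": 0,"dy": 0,"dz": 2,"spin": 0},{"dx": 0,"dy": 0,"dz": 3,"spin": 0},{"dx": 0,"dy": 0,"dz": 2.5,"spin": 0},{"dx": 0,"dy": 0,"dz": 1.5,"spin": 0},{"dx": 0,"dy": 0,"dz": 1,"spin": 0},{"dx": 0,"dy": 0,"dz": 0.5,"spin": 0},{"dx": 0,"dy": 0,"dz": 0.2,"spin": 0},{"dx": 0,"dy": 0,"dz": 0.15,"spin": 0},{"dx": 0,"dy": 0,"dz": 0,"spin": 0}]}}

```text
time: 14.85
ee_pos: [0.5003, -0.337, 0.2118]
eef_rot: [0.721, 0.693, 0.0, 0.0]
ft_force: [0.4, -0.2, -2.0]
width: 0.0521
grip_force: 25.0
```

Request:
{"method": "move_arm", "body": {"steps": [{"dx": 0,"dy": 0,"dz": 0.1,"spin": 0},{"dx": 0,"dy": 0,"dz": 0,"spin": 0}]}}

```text
time: 15.05
ee_pos: [0.5003, -0.3371, 0.211]
eef_rot: [0.721, 0.693, 0.0, 0.0]
ft_force: [-1.3, 1.3, 3.0]
width: 0.0525
grip_force: 25.0
```

Request:
{"method": "move_arm", "body": {"steps": [{"dx": 0,"dy": 0,"dz": 0,"spin": 0},{"dx": 0,"dy": 0,"dz": 0,"spin": 0},{"dx": 0,"dy": 0,"dz": 0,"spin": 0},{"dx": 0,"dy": 0,"dz": 0,"spin": 0},{"dx": 0,"dy": 0,"dz": -1,"spin": 0},{"dx": 0,"dy": 0,"dz": -2,"spin": 0},{"dx": 0,"dy": 0,"dz": -4,"spin": 0},{"dx": 0,"dy": 0,"dz": -3,"spin": 0},{"dx": 0,"dy": 0,"dz": 0,"spin": 0},{"dx": 0,"dy": 0,"dz": 0,"spin": 0}], "claw": 6.6}}

```text
time: 16.05
ee_pos: [0.5001, -0.337, 0.3112]
eef_rot: [0.721, 0.693, 0.0, 0.001]
ft_force: [-0.5, -0.2, -0.6]
width: 0.0658
grip_force: 0.0
```

```bash
python3 p.py .554 -.005 .28 171.8
```

```text
t 16.05 p [ 0.5001 -0.337   0.3112] psi 87.7 q7 0.64 w 0.0658 g 0.0
spin -1.468 then dx dy dz cm -0.6 33.63 3.12
```

Request:
{"method": "move_arm", "body": {"steps": [{"dx": 0,"dy": 0,"dz": 0,"spin": -0.1468},{"dx": 0,"dy": 0,"dz": 0,"spin": -0.1468},{"dx": 0,"dy": 0,"dz": 0,"spin": -0.1468},{"dx": 0,"dy": 0,"dz": 0,"spin": -0.1468},{"dx": 0,"dy": 0,"dz": 0,"spin": -0.1468},{"dx": 0,"dy": 0,"dz": 0,"spin": -0.1468},{"dx": 0,"dy": 0,"dz": 0,"spin": -0.1468},{"dx": 0,"dy": 0,"dz": 0,"spin": -0.1468},{"dx": 0,"dy": 0,"dz": 0,"spin": -0.1468},{"dx": 0,"dy": 0,"dz": 0,"spin": -0.1468}], "claw": 8.7}}

```text
time: 17.05
ee_pos: [0.4997, -0.3366, 0.3088]
eef_rot: [0.068, 0.998, 0.001, -0.001]
ft_force: [0.2, -0.3, 0.2]
width: 0.087
grip_force: 0.0
```

Request:
{"method": "move_arm", "body": {"steps": [{"dx": 0,"dy": 4,"dz": 0,"spin": 0},{"dx": 0,"dy": 4,"dz": 0,"spin": 0},{"dx": 0,"dy": 4,"dz": 0.5,"spin": 0},{"dx": 0,"dy": 4,"dz": 0.5,"spin": 0},{"dx": -0.1,"dy": 4,"dz": 0.5,"spin": 0},{"dx": -0.1,"dy": 4,"dz": 0.5,"spin": 0},{"dx": -0.2,"dy": 4,"dz": 0.5,"spin": 0},{"dx": -0.2,"dy": 4,"dz": 0.5,"spin": 0},{"dx": 0,"dy": 1.6,"dz": 0,"spin": 0},{"dx": 0,"dy": 0,"dz": 0,"spin": 0},{"dx": 0,"dy": 0,"dz": 0,"spin": 0}]}}

```text
time: 18.15
ee_pos: [0.5535, -0.0056, 0.2793]
eef_rot: [0.071, 0.997, -0.0, -0.001]
ft_force: [-0.2, -0.5, 0.7]
width: 0.087
grip_force: 0.0
```

```bash
python3 p.py .554 -.005 .205 171.8
```

```text
t 18.15 p [ 0.5535 -0.0056  0.2793] psi 171.8 q7 1.38 w 0.087 g 0.0
spin 0.0 then dx dy dz cm -0.04 0.07 7.43
```

Request:
{"method": "move_arm", "body": {"steps": [{"dx": 0,"dy": 0,"dz": 2.5,"spin": 0},{"dx": 0,"dy": 0,"dz": 2.5,"spin": 0},{"dx": 0,"dy": 0,"dz": 1.4,"spin": 0},{"dx": 0,"dy": 0,"dz": 1,"spin": 0},{"dx": 0,"dy": 0,"dz": 0,"spin": 0}]}}

```text
time: 18.65
ee_pos: [0.5534, -0.0059, 0.2052]
eef_rot: [0.072, 0.997, -0.0, -0.001]
ft_force: [0.3, 0.1, -0.1]
width: 0.0869
grip_force: 0.0
```

Request:
{"method": "move_arm", "body": {"steps": [{"dx": 0,"dy": 0,"dz": 0,"spin": 0},{"dx": 0,"dy": 0,"dz": 0,"spin": 0},{"dx": 0,"dy": 0,"dz": 0,"spin": 0},{"dx": 0,"dy": 0,"dz": 0,"spin": 0},{"dx": 0,"dy": 0,"dz": 0,"spin": 0},{"dx": 0,"dy": 0,"dz": 0,"spin": 0},{"dx": 0,"dy": 0,"dz": 0,"spin": 0},{"dx": 0,"dy": 0,"dz": 0,"spin": 0},{"dx": 0,"dy": 0,"dz": 0,"spin": 0},{"dx": 0,"dy": 0,"dz": 0,"spin": 0}], "claw": 0, "squeeze": 20}}

```text
time: 19.65
ee_pos: [0.5541, -0.005, 0.2067]
eef_rot: [0.071, 0.997, 0.0, 0.0]
ft_force: [-1.2, 1.8, 5.2]
width: 0.042
grip_force: 20.0
```

```bash
python3 p.py .406 -.332 .32 87.4; python3 p.py .508 .334 .32 88.2
```

```text
t 19.65 p [ 0.5541 -0.005   0.2067] psi 171.8 q7 1.39 w 0.042 g 20.0
spin 1.473 then dx dy dz cm -33.34 -13.31 -11.33
t 19.65 p [ 0.5541 -0.005   0.2067] psi 171.8 q7 1.39 w 0.042 g 20.0
spin 1.46 then dx dy dz cm 33.74 -5.67 -11.33
```

Foot B is soft: it went down to the 42 mm stop. It goes in the centre of the red tray.

Request:
{"method": "move_arm", "body": {"steps": [{"dx": 0,"dy": 0,"dz": -1.5,"spin": 0},{"dx": 0,"dy": 0,"dz": -3,"spin": 0},{"dx": 0,"dy": 0,"dz": -4,"spin": 0.146},{"dx": 0,"dy": 0,"dz": -2.8,"spin": 0.146},{"dx": 0,"dy": 0,"dz": 0,"spin": 0.146},{"dx": 0,"dy": 0,"dz": 0,"spin": 0.146},{"dx": 0,"dy": 0,"dz": 0,"spin": 0.146},{"dx": 0,"dy": 0,"dz": 0,"spin": 0.146},{"dx": 0,"dy": 0,"dz": 0,"spin": 0.146},{"dx": 0,"dy": 0,"dz": 0,"spin": 0.146},{"dx": 0,"dy": 0,"dz": 0,"spin": 0.146},{"dx": 0,"dy": 0,"dz": 0,"spin": 0.146}], "squeeze": 25}}

```text
time: 20.85
ee_pos: [0.5535, -0.0056, 0.3195]
eef_rot: [0.721, 0.693, -0.0, -0.0]
ft_force: [-0.2, 1.2, -1.8]
width: 0.0418
grip_force: 25.0
```

Request:
{"method": "move_arm", "body": {"steps": [{"dx": 2,"dy": -0.6,"dz": 0,"spin": 0},{"dx": 4,"dy": -0.6,"dz": 0,"spin": 0},{"dx": 4,"dy": -0.6,"dz": 0,"spin": 0},{"dx": 4,"dy": -0.6,"dz": 0,"spin": 0},{"dx": 4,"dy": -0.6,"dz": 0,"spin": 0},{"dx": 4,"dy": -0.6,"dz": 0,"spin": 0},{"dx": 4,"dy": -0.6,"dz": 0,"spin": 0},{"dx": 4,"dy": -0.6,"dz": 0,"spin": 0},{"dx": 2.7,"dy": -0.6,"dz": 0,"spin": 0},{"dx": 1,"dy": -0.3,"dz": 0,"spin": 0},{"dx": 0,"dy": 0,"dz": 0,"spin": 0},{"dx": 0,"dy": 0,"dz": 0,"spin": 0}]}}

```text
time: 22.05
ee_pos: [0.5082, 0.3318, 0.3193]
eef_rot: [0.719, 0.695, -0.0, 0.0]
ft_force: [0.5, -0.3, -1.7]
width: 0.0412
grip_force: 25.0
```

```bash
python3 p.py .508 .334 .211 88.2;  python3 - <<'E'
from bench import imaging
import cv2,numpy as np
a=imaging.camera("scene")["img"][60:300,140:440];b=imaging.camera("top")["img"][90:330,80:380]
cv2.imwrite("pics/s3.png",cv2.resize(np.hstack([a,b])[:,:,::-1],None,fx=1.33,fy=1.33))
E
```

```text
t 22.05 p [0.5082 0.3318 0.3193] psi 88.1 q7 -0.66 w 0.0412 g 25.0
spin -0.002 then dx dy dz cm 0.22 -0.03 10.83
```

View pics/s3.png

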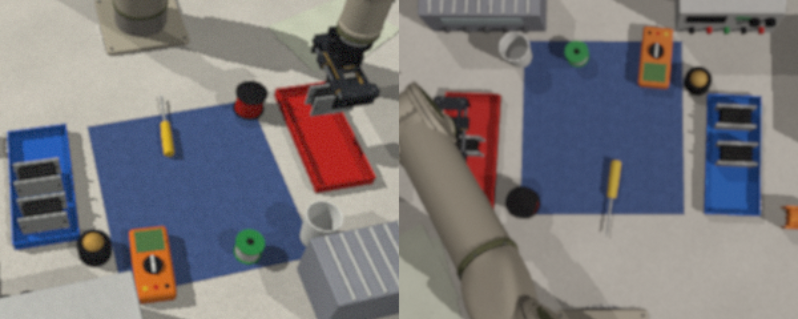

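The two firm feet stand flat in the blue tray at (735,115) and (735,152). The third is held above the red tray.

Request:
{"method": "move_arm", "body": {"steps": [{"dx": 0.2,"dy": 0,"dz": 2,"spin": 0},{"dx": 0,"dy": 0,"dz": 3,"spin": 0},{"dx": 0,"dy": 0,"dz": 2.5,"spin": 0},{"dx": 0,"dy": 0,"dz": 1.5,"spin": 0},{"dx": 0,"dy": 0,"dz": 1,"spin": 0},{"dx": 0,"dy": 0,"dz": 0.5,"spin": 0},{"dx": 0,"dy": 0,"dz": 0.2,"spin": 0},{"dx": 0,"dy": 0,"dz": 0.1,"spin": 0},{"dx": 0,"dy": 0,"dz": 0,"spin": 0}]}}

```text
time: 23.05
ee_pos: [0.508, 0.3356, 0.212]
eef_rot: [0.718, 0.696, 0.001, 0.0]
ft_force: [0.0, -0.9, -1.8]
width: 0.0414
grip_force: 25.0
```

Request:
{"method": "move_arm", "body": {"steps": [{"dx": 0,"dy": 0,"dz": 0.1,"spin": 0},{"dx": 0,"dy": 0,"dz": 0.05,"spin": 0},{"dx": 0,"dy": 0,"dz": 0,"spin": 0}]}}

```text
time: 23.35
ee_pos: [0.508, 0.3356, 0.2107]
eef_rot: [0.718, 0.696, 0.001, 0.0]
ft_force: [-2.6, -1.7, 5.7]
width: 0.0419
grip_force: 25.0
```

Request:
{"method": "move_arm", "body": {"steps": [{"dx": 0,"dy": 0,"dz": 0,"spin": 0},{"dx": 0,"dy": 0,"dz": 0,"spin": 0},{"dx": 0,"dy": 0,"dz": 0,"spin": 0},{"dx": 0,"dy": 0,"dz": 0,"spin": 0},{"dx": 0,"dy": 0,"dz": 0,"spin": 0},{"dx": 0,"dy": 0,"dz": 0,"spin": 0},{"dx": 0,"dy": 0,"dz": -0.5,"spin": 0},{"dx": 0,"dy": 0,"dz": -2,"spin": 0},{"dx": 0,"dy": 0,"dz": -4,"spin": 0},{"dx": 0,"dy": 0,"dz": -4,"spin": 0},{"dx": 0,"dy": 0,"dz": 0,"spin": 0}], "claw": 8.4}}

```text
time: 24.45
ee_pos: [0.5091, 0.3362, 0.3212]
eef_rot: [0.718, 0.696, 0.005, 0.0]
ft_force: [0.2, 0.6, 0.4]
width: 0.0837
grip_force: 0.0
```

Run:
```python
from bench import imaging
import cv2,numpy as np
a=imaging.camera("scene")["img"][60:300,140:440];b=imaging.camera("top")["img"][90:330,80:380]
cv2.imwrite("pics/s4.png",cv2.resize(np.hstack([a,b])[:,:,::-1],None,fx=1.33,fy=1.33))
```

```text
(no output)
```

View pics/s4.png

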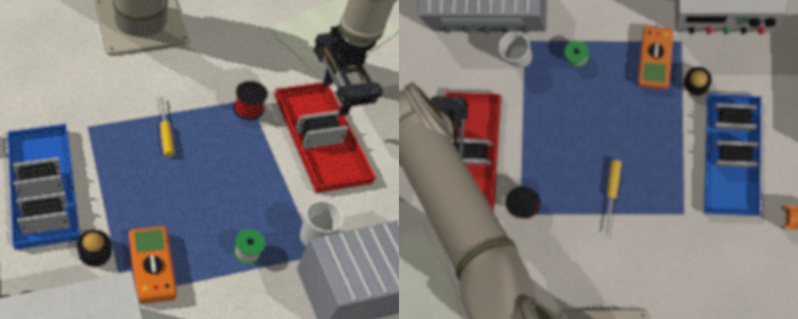

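All three feet are standing: the soft one in the red tray at crop (322,133), the two firm ones in the blue tray at (40,175) and (40,212). The bystanders look undisturbed and the gripper is clear.

```bash
python3 -c "
from bench import job
print(job.close_job())"
```

```text
the job is handed in; nothing more can be done
None
```

I squeezed all three feet and handed the job in: the one soft foot is in the red tray and the two firm ones are in the blue tray, all upright, and the bystanders look undisturbed in the last picture.

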